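# Stand the long box side on end against the fence

### The job

Two wooden box sides lie sloping on the rest rail of the finishing stand, their raised comb-cut ends towards you. Tip the longer one upright: push its raised end up and over so that it pivots on its lower end, without lifting that end off the stand, until it stands on end leaning back flat against the fence. Let go of it, and leave the shorter one lying as it is.

Things in the scene. Friction and masses are not known exactly. Their poses are not given: they have to be found in the camera images.
- stand: Pale wooden stand, fixed: base board 170 (x) x 230 (y) x 12 mm, fence along its far side, round rest rail along y nearer the robot. Origin: centre of the base's underside, on the desk; x points from rail to fence, z up. Rail 12 mm thick, axis at x = -39 mm, its top 53 mm above the desk. Fence 125 mm tall, 12 mm thick, its face leaning back (top away from the rail) 10 degrees.
- fence_foot (a point): The middle of the line where the fence's front face meets the base's upper face: x = +50 mm, y = 0, z = 12 mm in the stand's frame. A panel's lower end comes to rest against this line.
- long_panel_center (a point): Centre of the longer, dark wooden, loose box side, 130 x 65 x 10 mm, 0.07-0.15 kg. x: along its length to the lower end, y: width, z: normal of its upper face. At first it slopes 30 degrees: lower end on the base about 12 mm short of the fence, raised end towards the robot, its lower edge 77 mm over the desk, 45 mm past the rail. It lies on the left or right half of the stand.
- long_panel_foot (a point): Middle of the lower end face of the longer box side, 65 mm from its centre along +x; same axes. The opposite, raised end is cut into three tabs 13 mm wide and 10 mm long, one of them in the middle (included in the 130 mm).
- short_panel_center (a point): Centre of the shorter box side, the same but 100 mm long, about 0.08 kg; lies beside the longer one on the same rail, with about 40 mm between them. To be left alone.

How it is judged:
By the outcome, as a careful person would: the job done as asked, in the order asked, and still so for the second after the job is handed in, with the robot touching nothing.
It also fails if it takes over 35 s, if anything falls off the work surface, if the arm or the gripper's body presses on something with over 40 N, if the wrist force passes 120 N, or if a joint passes its speed limit or range.

### The arm

A 6-joint arm with a two-finger parallel gripper is mounted at the origin on a cart in front of the work surface, level with it; the furniture and walls round the work are solid. World frame = base frame: x ahead of the robot, y to its left, z up, the work surface at z = 0. Lengths are in m, angles in rad, forces in N, time in s.
With the tool pointing down it reaches from about 0.25 to 0.775 m from the base axis. Payload 8.9 kg.
Tool frame: the origin (TCP) lies between the finger pads; the fingertips stand 14 mm ahead of it and the grasp point (between the pads) lies 5 mm behind it (manip.nose_length is the distance from the TCP to the fingertips, in m); z points along the fingers, y is the line along which they close (so a half turn about z gives the same grasp; the last joint's range is limited). The gripper opens to 85 mm and grips with 20 to 120 N. Pads are 22 mm wide; open, the fingers measure 114 mm over their backs; the gripper's body (76 mm by 85 mm) begins 54 mm behind the grasp point. The pads swing forward as they close: fully open they stand 13 mm farther back than shut.
Start: joints at [-0.139, 0.291, -0.153, 1.127, 0, 1.431], TCP at [0.525, 0, 0.245] pointing down, gripper open.
Joint ranges: [-2.52, 2.52], [-0.91, 1.74], [-1.3, 1.37], [-1.96, 2.02], [-1.52, 1.47], [-3.14, 3.14]. Speed limits (rad/s): [2.22, 2.22, 2.79, 3.14, 3.14, 3.14].

### API

Orientations are given as a unit quaternion [w, x, y, z].
In Python, from plant import manip, imaging, hand_in gives the robot as it stands.
- The arm moves only by the shell command python3 -m crank 'ROWS' [OPENING] [FORCE]. ROWS is text: rows parted by semicolons, each of 4 numbers parted by spaces: the shift along the tool's x, y, z in cm, then the turn about the tool's z in degrees. A call has 1 to 12 rows; each row is the pose to reach, as a shift and turn from the pose commanded when the call began, along the tool's axes at that moment; what a row does not reach only later rows make up. A row lasts 1/12 s, in which the tool goes at most 41.7 mm and 7.16 degrees, less where a joint would pass 70% of its speed; a pose out of reach is approached as far as the arm can. A call with a gripper value outside its range is refused whole. OPENING is the finger opening in cm, from 0 to 8.54, set as the call begins (- or left out, the last holds). The fingers move at their own pace and stop on an object; FORCE is the grip in N (left out, the last holds). Time passes only in rows, so rows that repeat a pose let the fingers close. It gives the time, the measured TCP pose, the force, the opening and the grip force at its end, in the units of the state.
- manip.get_state(): the state, without advancing time (a new reading comes with each control period).
- imaging.read_camera(name): name is "scene" or "side" or "wrist"; returns a dict with "image" (420x560x3 uint8, blue, green, red), "z_map" (420x560 float32, m along the optical axis (not along the pixel's ray), 0 where there is no reading), "camera_matrix" (3x3 intrinsics, pixels), "cam_to_world" (4x4, takes a point from camera to world coordinates). Camera axes: x right, y up, looking along -z (the intrinsics and any distortion apply to the point x, -y, -z); pixel columns grow to the right and rows downward; lengths in m; the calibration is good to about 2 mm. A picture is of the moment at which its call begins.
- hand_in(): hands the job in; it is judged then, once.
The state is a dict: "time": time; "q": joint angles; "qvel": joint speeds; "effort": joint torques, N m; "eef_pos": TCP position; "eef_rot": TCP orientation; "contact_force": force on the tool from outside, world axes, zero at the start; "moment": the same for the moment, N m; "width": finger opening in m; "grip_force": force on a finger pad.
Only numpy, scipy, OpenCV 4.12 (cv2) and the standard library are available. Lean on these libraries where they do the work, as an engineer would, in place of code of your own. Each camera call takes 0.05 s, during which the arm holds its last target. There are 200 camera calls.

## Working session

There is one attempt and no reset: what is moved stays moved. The work goes in short steps, Python scripts to look and compute and a shell command to move; the robot and the scene stay as the last step left them, time stands still between calls to the robot, and variables do not carry over. Pictures are saved under pics/ and viewed, at most 10 in all, crops included, and the job is handed in when it is done.

```bash
mkdir -p pics; cat > h.py <<'E'
import numpy as np, cv2
from plant import manip, imaging
def pts(c):
    K=c["camera_matrix"];z=c["z_map"];h,w=z.shape
    u,v=np.meshgrid(np.arange(w),np.arange(h))
    X=(u-K[0,2])/K[0,0]*z;Y=(v-K[1,2])/K[1,1]*z
    P=np.stack([X,-Y,-z,np.ones_like(z)],-1)@c["cam_to_world"].T
    return P[...,:3]
E
python3 - <<'E'
from h import *
for n in("scene","side"):
    c=imaging.read_camera(n);cv2.imwrite(f"pics/{n}0.png",c["image"]);np.savez(f"{n}0.npz",**c)
    print(n,c["cam_to_world"].round(3).tolist(),(c["z_map"]>0).mean(),[k for k in c])
s=manip.get_state();print(s)
E
```

```text
scene [[-0.901, 0.335, -0.276, 0.366], [-0.434, -0.707, 0.559, 0.389], [-0.008, 0.623, 0.782, 0.733], [0.0, 0.0, 0.0, 1.0]] 0.9959863945578231 ['image', 'z_map', 'camera_matrix', 'cam_to_world']
side [[-0.899, 0.201, -0.388, 0.271], [-0.437, -0.45, 0.779, 0.56], [-0.018, 0.87, 0.493, 0.485], [0.0, 0.0, 0.0, 1.0]] 0.9959778911564626 ['image', 'z_map', 'camera_matrix', 'cam_to_world']
{'time': 0.1, 'q': array([-1.39300338e-01,  2.91190281e-01, -1.54069755e-01,  1.12666386e+00,
       -1.53088153e-05,  1.43149668e+00]), 'qvel': array([ 0.00091569, -0.00039967,  0.00151755, -0.00087727, -0.00117818,
       -0.00015313]), 'effort': array([ 6.19868915e-04, -5.37977386e+01,  3.31919432e+01,  9.26249544e-03,
       -2.26563770e-04,  3.33016703e-05]), 'eef_pos': array([5.24628900e-01, 5.08858546e-05, 2.44800140e-01]), 'eef_rot': array([-4.45540120e-04,  7.07106911e-01,  7.07106426e-01, -3.45553299e-04]), 'contact_force': array([-0.39465042,  0.43769804, -0.00064897]), 'moment': array([ 0.03510778, -0.01062307, -0.03352062]), 'grip_force': 0.0, 'width': 0.08509555379318937}
```

View pics/scene0.png

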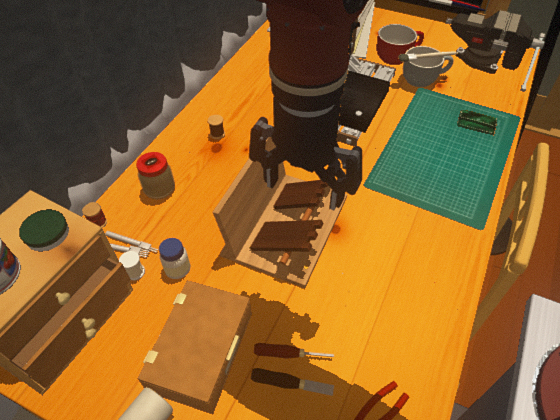

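View pics/side0.png

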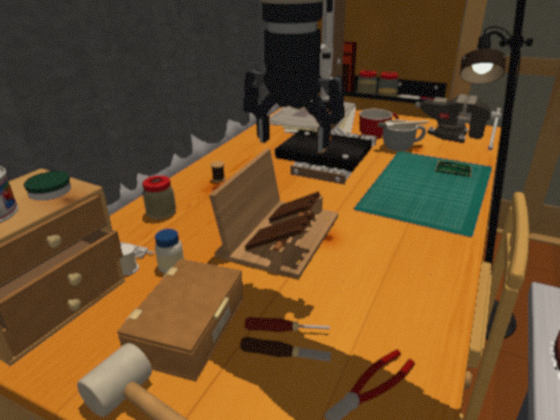

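The scene view shows the stand near (280,225). The two dark panels are at about (285,236) and (300,195), with the fence on their left and the comb ends on the right, towards the robot. I'll localise them next.

```bash
python3 - <<'E'
from h import *
out=[]
for n in("scene","side"):
    c=dict(np.load(f"{n}0.npz"));P=pts(c);im=c["image"].astype(int)
    x0,x1,y0,y1=(205,350,150,290)
    R=P[y0:y1,x0:x1].reshape(-1,3);I=im[y0:y1,x0:x1]
    m=(I[...,2]<120)
    z=P[y0:y1,x0:x1,2]
    m&=(z>0.018)&(z<0.1)
    nl,L,st,_=cv2.connectedComponentsWithStats(m.astype(np.uint8))
    for i in range(1,nl):
        if st[i,4]<250: continue
        Q=P[y0:y1,x0:x1][L==i]
        # fit plane robustly
        ctr=np.median(Q,0)
        for _ in range(6):
            A=np.c_[Q[:,:2]-ctr[:2],np.ones(len(Q))]
            if _==0: w=np.ones(len(Q),bool)
            k=np.linalg.lstsq(A[w],Q[w,2]-ctr[2],rcond=None)[0];w=abs(A@k-Q[:,2]+ctr[2])<0.003
        nrm=np.r_[-k[:2],1];nrm/=np.linalg.norm(nrm)
        F=Q[w];r=cv2.minAreaRect(F[:,:2].astype(np.float32)*1000)
        print(n,(st[i]+[x0,y0,0,0,0]).tolist(),"n",nrm.round(3),np.degrees(np.arccos(nrm[2])).round(1),"yaw",np.degrees(np.arctan2(nrm[1],nrm[0])).round(1),r,F[:,2].min().round(4),F[:,2].max().round(4),w.mean().round(2))
    # fence: points z 0.03..0.125
    J=(R[:,2]>0.04)&(R[:,2]<0.13)&~m.ravel()
    print(n,"top fence",R[(R[:,2]>0.115)&(R[:,2]<0.14)].mean(0))
E
```

```text
scene [245, 162, 40, 72, 289] n [-0.982 -0.035  0.185] 79.4 yaw -178.0 ((654.4993896484375, -128.24319458007812), (6.971527576446533, 178.69329833984375), 3.4520111083984375) 0.019 0.059 0.62
scene [220, 170, 46, 88, 575] n [-0.976 -0.007  0.216] 77.5 yaw -179.6 ((657.8804931640625, -64.28687286376953), (16.462589263916016, 148.38011169433594), 1.0279203653335571) 0.0189 0.0996 0.29
scene [274, 180, 56, 32, 1154] n [0.5   0.02  0.866] 30.1 yaw 2.3 ((595.2001953125, -159.23272705078125), (86.42208862304688, 66.39801025390625), 3.0956385135650635) 0.021 0.0737 0.79
scene [250, 219, 73, 38, 1790] n [0.507 0.022 0.862] 30.5 yaw 2.4 ((577.4490356445312, -52.86749267578125), (113.02346801757812, 66.2148208618164), 1.781589388847351) 0.0204 0.0898 0.86
scene top fence [ 0.67190909 -0.05359839  0.12923845]
side [275, 150, 75, 30, 1422] n [-0.02   0.459  0.888] 27.4 yaw 92.5 ((649.9490966796875, -392.7332458496094), (202.07345581054688, 66.86906433105469), 3.1725950241088867) 0.0208 0.0557 0.29
side [214, 165, 65, 88, 2568] n [-0.982 -0.032  0.185] 79.3 yaw -178.2 ((657.5834350585938, -100.78459167480469), (16.252025604248047, 227.4949188232422), 1.8404858112335205) 0.0181 0.1 0.45
side [245, 192, 77, 73, 2029] n [0.453 0.023 0.891] 27.0 yaw 2.9 ((576.3325805664062, -102.98141479492188), (115.84855651855469, 175.419921875), 2.83303165435791) 0.0185 0.0815 0.45
side top fence [ 0.67044294 -0.0846782   0.12586017]
```

```bash
python3 - <<'E'
from h import *
c=dict(np.load("scene0.npz"))
cv2.imwrite("pics/crop0.png",cv2.resize(c["image"][140:300,200:380],None,fx=4,fy=3.7,interpolation=cv2.INTER_CUBIC)[:600])
E
```

```text
(no output)
```

View pics/crop0.png

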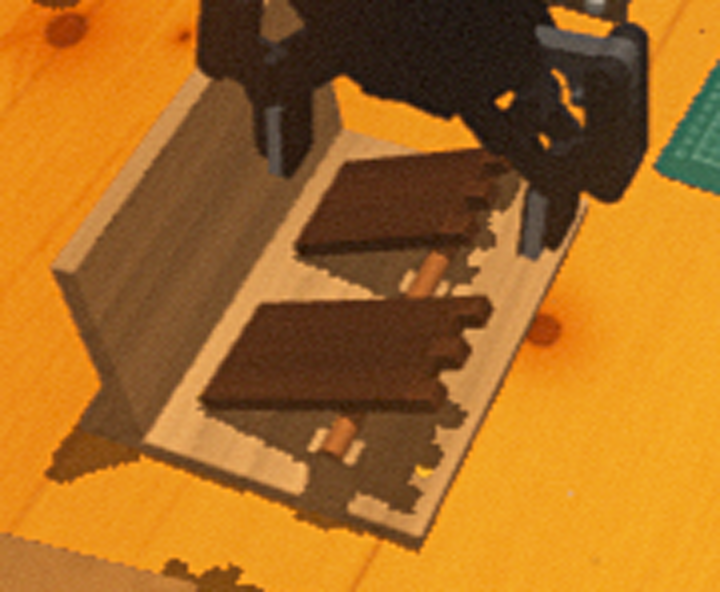

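The crop shows the longer panel nearer the camera, on the +y side. Its comb end is at crop (465,350) and its lower end at (230,340). The short panel is at crop (400,205).

Estimates for the long panel:
- Centre is about (0.577, -0.053), with yaw about 2.3°.
- The raised lower edge is at x≈0.516, z≈0.077.

I'll turn the gripper so its two fingers push the outer tabs.

```bash
python3 -m crank '-5.5 -4 0 -7;-5.5 -4 0 -14;-5.5 -4 0 -21;-5.5 -4 0 -28;-5.5 -4 0 -35;-5.5 -4 0 -42;-5.5 -4 0 -49;-5.5 -4 0 -56;-5.5 -4 0 -63;-5.5 -4 0 -70;-5.5 -4 0 -77;-5.5 -4 0 -84' 4.4 20; python3 -c "
from h import *;s=manip.get_state();print(s['q'],manip.nose_length)"
```

```text
time: 1.1
eef_pos: [0.4848, -0.0549, 0.245]
eef_rot: [-0.0, 0.049, 0.999, 0.0]
contact_force: [-0.5, 0.5, 0.2]
width: 0.0439
grip_force: 0.0
[-2.62833230e-01  2.21067340e-01 -2.47958592e-01  1.10248768e+00
  1.56802307e-05 -1.64158989e-01] 0.014
```

```bash
python3 -m crank '0 0 3 -4;0 0 6.5 -8;0 0 10 -8;0 0 13 -8;0 0 16 -8;0 0 18 -8;0 0 19 -8;0 0 19 -8' ; python3 - <<'E'
from h import *
c=imaging.read_camera("scene");cv2.imwrite("pics/a1.png",cv2.resize(c["image"][140:300,200:380],None,fx=4,fy=3.7,interpolation=cv2.INTER_CUBIC)[:600])
E
```

```text
time: 1.77
eef_pos: [0.4829, -0.0545, 0.0529]
eef_rot: [-0.002, -0.017, 1.0, 0.001]
contact_force: [-0.1, -0.5, -0.7]
width: 0.044
grip_force: 0.0
```

View pics/a1.png

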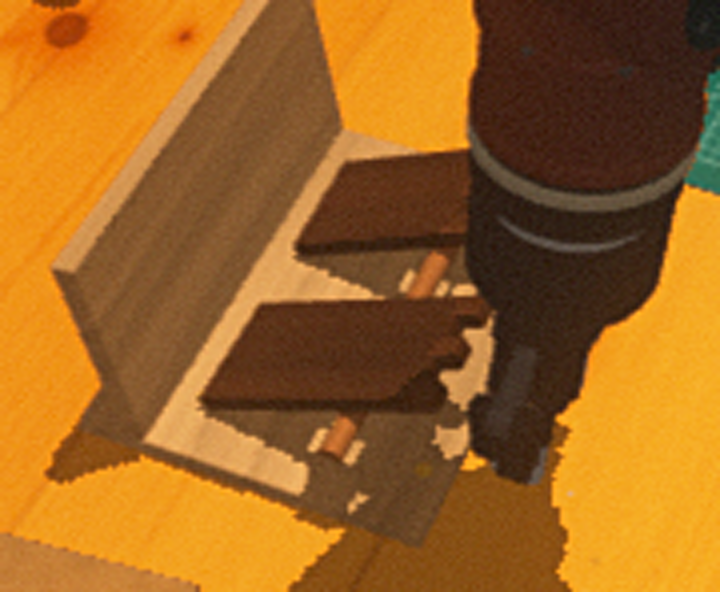

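The gripper stands just in front of the comb end of the long panel, with the fingers near crop (520,440) and clear of the short panel. Next I push the panel forward until its foot meets the fence.

```bash
python3 -m crank '-0.8 0 0 0;-1.5 0 0 0;-1.9 0 0 0;-2.1 0 0 0;-2.3 0 0 0;-2.5 0 0 0;-2.7 0 0 0;-2.9 0 0 0;-3 0 0 0;-3 0 0 0' ; python3 - <<'E'
from h import *
c=imaging.read_camera("scene");cv2.imwrite("pics/a2.png",cv2.resize(c["image"][140:300,200:380],None,fx=4,fy=3.7,interpolation=cv2.INTER_CUBIC)[:600])
print(manip.get_state()["contact_force"])
E
```

```text
time: 2.65
eef_pos: [0.5152, -0.054, 0.0553]
eef_rot: [0.0, -0.017, 1.0, 0.0]
contact_force: [-0.5, 0.2, -0.5]
width: 0.0441
grip_force: 0.2
[-0.0212379  -1.19776467  0.1317354 ]
```

View pics/a2.png

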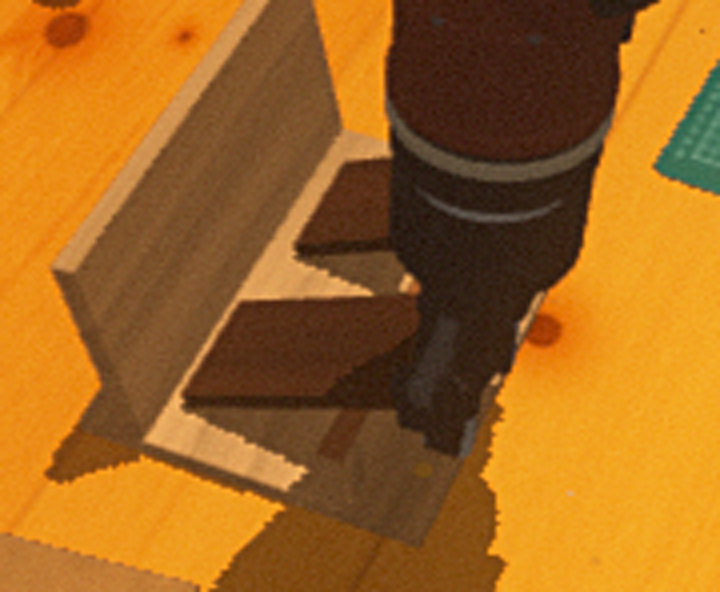

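The panel has slid part of the way: its lower corner moved from crop (203,400) to (185,395), still slightly short of the fence. I'll keep pushing.

```bash
python3 -m crank '-0.1 0 0 0;-0.2 0 0 0;-0.3 0 0 0;-0.4 0 0 0;-0.5 0 0 0' ; python3 - <<'E'
from h import *
c=imaging.read_camera("scene");cv2.imwrite("pics/a3.png",cv2.resize(c["image"][140:300,200:380],None,fx=4,fy=3.7,interpolation=cv2.INTER_CUBIC)[:600])
P=pts(c);I=c["image"];m=np.zeros(I.shape[:2],bool);m[215:250,242:290]=1
m&=(I[...,2]<120)&(P[...,2]>.018)&(P[...,2]<.09)&(P[...,1]>-.09)&(P[...,1]<-.015)&(P[...,0]>.54)
Q=P[m];Q=Q[Q[:,0]<.632];k=np.polyfit(Q[:,0],Q[:,2],1);print(len(Q),"slope",np.degrees(np.arctan(k[0])),"z at .6",np.polyval(k,.6))
E
```

```text
time: 3.12
eef_pos: [0.5201, -0.0538, 0.0553]
eef_rot: [-0.0, -0.017, 1.0, -0.0]
contact_force: [-0.1, 0.1, -0.0]
width: 0.044
grip_force: 0.3
989 slope -28.925538210921275 z at .6 0.049198384929111716
```

View pics/a3.png

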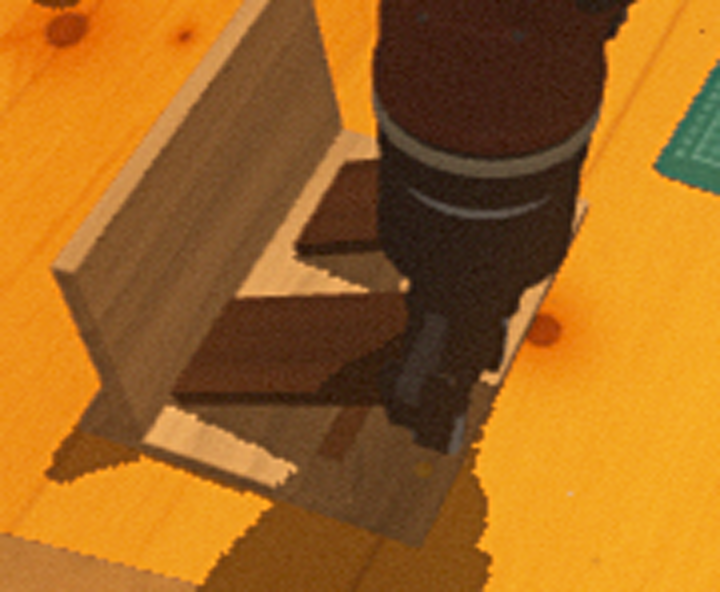

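The lower end now reaches the fence foot: its far top corner is at crop (240,297) and the near one at (175,400). Next I tip the panel, raising the fingers along the arc slightly faster than the edge so friction helps.

```bash
python3 -m crank '-0.2 0 0 0;-0.35 0 -0.4 0;-0.6 0 -0.9 0;-0.9 0 -1.4 0;-1.2 0 -1.9 0;-1.55 0 -2.4 0;-1.9 0 -2.8 0;-1.9 0 -2.8 0' ; python3 - <<'E'
from h import *
for n in("scene","side"):
    c=imaging.read_camera(n)
    a=c["image"][140:300,200:380];a=cv2.resize(a,None,fx=2.2,fy=2.2,interpolation=cv2.INTER_CUBIC)
    b=a if n=="scene" else np.hstack([b,a])
cv2.imwrite("pics/a4.png",b)
E
```

```text
time: 3.83
eef_pos: [0.5403, -0.0533, 0.0845]
eef_rot: [0.001, -0.018, 1.0, -0.0]
contact_force: [-2.0, -0.4, 1.7]
width: 0.0435
grip_force: 1.0
```

View pics/a4.png

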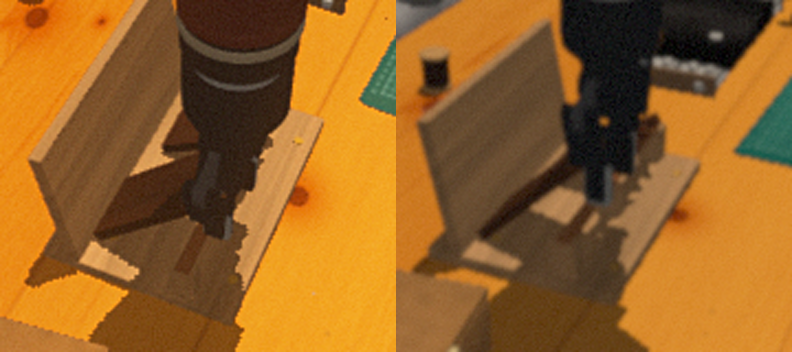

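The panel is tipping about its lower end, which stays at the fence foot: near corner at (100,233) in the left view and (483,235) in the right. The short panel hasn't moved. I'll continue to about 75°.

```bash
python3 -m crank '-0.4 0 -0.5 0;-0.8 0 -0.9 0;-1.2 0 -1.3 0;-1.6 0 -1.6 0;-2.1 0 -1.95 0;-2.6 0 -2.25 0;-3.1 0 -2.55 0;-3.6 0 -2.8 0;-4.1 0 -3 0;-4.6 0 -3.2 0;-5.1 0 -3.3 0;-5.1 0 -3.3 0' ; python3 - <<'E'
from h import *
for n in("scene","side"):
    c=imaging.read_camera(n)
    a=c["image"][140:300,200:380];a=cv2.resize(a,None,fx=2.2,fy=2.2,interpolation=cv2.INTER_CUBIC)
    b=a if n=="scene" else np.hstack([b,a])
cv2.imwrite("pics/a5.png",b)
E
```

```text
time: 4.93
eef_pos: [0.5911, -0.0514, 0.1165]
eef_rot: [0.001, -0.017, 1.0, -0.0]
contact_force: [0.2, -0.1, 0.5]
width: 0.044
grip_force: 0.1
```

View pics/a5.png

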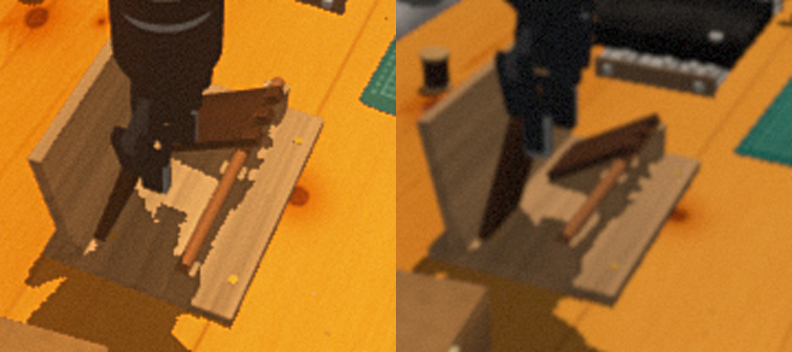

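It is at about 70–75°, with the lower end still at the fence foot (right view (482,240)) and the short panel in place. I'll push the rest of the way slowly.

```bash
python3 -m crank '-0.4 0 -0.15 0;-0.8 0 -0.3 0;-1.2 0 -0.4 0;-1.6 0 -0.5 0;-2 0 -0.55 0;-2.4 0 -0.6 0;-2.8 0 -0.6 0;-3.2 0 -0.6 0;-3.5 0 -0.6 0;-3.8 0 -0.6 0;-4.1 0 -0.6 0;-4.4 0 -0.6 0' && python3 -m crank '-0.2 0 0 0;-0.4 0 0 0;-0.6 0 0 0;-0.8 0 0 0;-0.9 0 0 0;-0.9 0 0 0'; python3 - <<'E'
from h import *
for n in("scene","side"):
    c=imaging.read_camera(n)
    a=c["image"][140:300,200:380];a=cv2.resize(a,None,fx=2.2,fy=2.2,interpolation=cv2.INTER_CUBIC)
    b=a if n=="scene" else np.hstack([b,a])
cv2.imwrite("pics/a6.png",b)
E
```

```text
time: 6.03
eef_pos: [0.6341, -0.0498, 0.1223]
eef_rot: [-0.0, -0.017, 1.0, 0.0]
contact_force: [-0.5, -0.3, -0.1]
width: 0.0439
grip_force: 0.0
time: 6.53
eef_pos: [0.6431, -0.0495, 0.1223]
eef_rot: [0.0, -0.017, 1.0, -0.0]
contact_force: [-0.3, 0.2, 0.5]
width: 0.0441
grip_force: 0.0
```

View pics/a6.png

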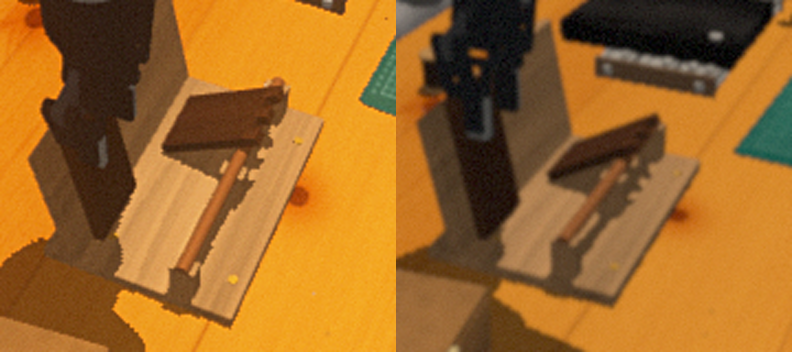

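The panel is upright, with its underside facing the robot around (105,190) in the left view, and its foot at (100,235). I'll press on until the force rises, then back off and measure.

```bash
python3 -m crank '-0.2 0 0 0;-0.4 0 0 0;-0.6 0 0 0;-0.6 0 0 0'; python3 -m crank '2 0 0 0;4 0 0 0;7 0 0 0;10 0 0 0;13 0 0 0;15 0 -3 0;15 0 -6 0;15 0 -6 0'; cat > meas.py <<'E'
from h import *
for n in("scene","side"):
    c=imaging.read_camera(n);P=pts(c);I=c["image"]
    w=(P[...,1]>-.085)&(P[...,1]<-.02)&(P[...,2]>.022)&(P[...,2]<.13)&(P[...,0]>.6)&(P[...,0]<.7)&(I[...,2]<100)
    Q=P[w]
    A=np.c_[Q[:,1]+.05,Q[:,2],np.ones(len(Q))]
    k=np.zeros(3);g=np.ones(len(Q),bool)
    for _ in range(8):
        k=np.linalg.lstsq(A[g],Q[g,0],rcond=None)[0];g=abs(A@k-Q[:,0])<.003
    print(n,len(Q),g.mean().round(2),"panel lean",np.degrees(np.arctan(k[1])).round(2),"yaw slope",np.degrees(np.arctan(k[0])).round(2),"x at z=.012",(k[2]+.012*k[1]).round(4),"y",np.percentile(Q[g][:,1],[2,98]).round(3))
    w=(P[...,1]>-.19)&(P[...,1]<-.11)&(P[...,2]>.05)&(P[...,2]<.125)&(P[...,0]>.64)&(P[...,0]<.69)
    Q=P[w];A=np.c_[Q[:,1]+.05,Q[:,2],np.ones(len(Q))];g=np.ones(len(Q),bool)
    for _ in range(8):
        k=np.linalg.lstsq(A[g],Q[g,0],rcond=None)[0];g=abs(A@k-Q[:,0])<.003
    print("  fence",len(Q),"lean",np.degrees(np.arctan(k[1])).round(2),"yaw",np.degrees(np.arctan(k[0])).round(2),"x at .012",(k[2]+.012*k[1]).round(4))
    a=c["image"][120:290,190:380];a=cv2.resize(a,None,fx=2.1,fy=2.1,interpolation=cv2.INTER_CUBIC)
    b=a if n=="scene" else np.hstack([b,a])
cv2.imwrite("pics/a7.png",b)
E
python3 meas.py
```

```text
time: 6.97
eef_pos: [0.6455, -0.0493, 0.1221]
eef_rot: [-0.004, -0.017, 1.0, -0.0]
contact_force: [-15.3, -1.3, 11.1]
width: 0.044
grip_force: 8.6
time: 7.63
eef_pos: [0.5007, -0.0552, 0.1874]
eef_rot: [0.003, -0.017, 1.0, -0.001]
contact_force: [2.2, -0.8, 1.4]
width: 0.044
grip_force: 0.0
scene 966 1.0 panel lean 10.0 yaw slope -2.02 x at z=.012 0.6385 y [-0.081 -0.021]
  fence 745 lean 10.07 yaw -2.09 x at .012 0.6485
side 973 0.99 panel lean 10.02 yaw slope -1.97 x at z=.012 0.6373 y [-0.078 -0.021]
  fence 694 lean 10.01 yaw -1.82 x at .012 0.6477
```

View pics/a7.png

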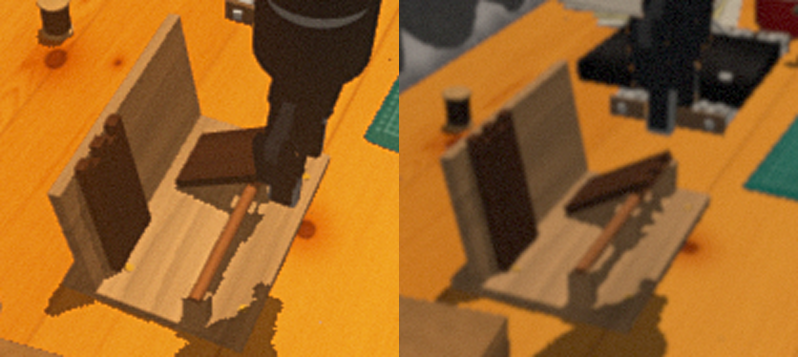

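The panel stands flat against the fence, from comb top (105,130) to foot (120,265) in the left view. It leans 10.0°, the same as the fence, and its near face sits about 10 mm off the fence face, which is just its thickness. The gripper is clear and the short panel is undisturbed.

```bash
python3 -c "
from plant import hand_in;print(hand_in())"
```

```text
the job is handed in; nothing more can be done
None
```

The longer box side now stands on end, flat against the fence (leaning 10.0°, the same as the fence) with the gripper clear of it; the shorter one still lies as it was, and the job is handed in.

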